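# Unclamp a board hanger and send it down the gravity rail

## Robot

A 7-joint arm with a two-finger parallel gripper is mounted at the origin on the work surface. World frame = base frame: x ahead of the robot, y to its left, z up, the work surface at z = 0. Lengths are in m, angles in rad, forces in N, time in s.
With the tool pointing down it reaches from about 0.425 to 0.925 m from the base axis. Payload 6.8 kg.
Tool frame: the origin (TCP) lies midway between the tips of the shut fingers; the grasp point (between the pads) lies 19 mm behind it (bot.grasp_offset is the distance from the TCP to the grasp point, in m); z points along the fingers, x is the direction in which the jaws open and shut, and the axes are right-handed (so a half turn about z gives the same grasp; the last joint's range is limited). The gripper opens to 85 mm and grips with 20 to 120 N. Pads are 22 mm wide; open, the fingers measure 114 mm over their backs; the gripper's body (76 mm by 85 mm) begins 54 mm behind the grasp point. The pads swing forward as they close: fully open they stand 13 mm farther back than shut.
Start: joints at [1.174, 0.477, 0.022, 1.555, -0.011, 1.109, -0.083], TCP at [0.192, -0.647, 0.231] pointing down, gripper open.
Joint ranges: [-2.96, 2.96], [-0.34, 2.1], [-1.41, 1.46], [0.24, 2.44], [-1.37, 4.51], [0.17, 1.92], [-2.96, 2.96]. Speed limits (rad/s): [2.39, 2.39, 3.14, 3.14, 3.14, 3.14, 3.14].

## Interface

Orientations are given as a unit quaternion [w, x, y, z].
In Python, from station import bot, imaging gives the robot as it stands. The module is installed in compiled form; this text tells all that it offers.
- The arm moves only by the tool apply_moves, never from a script. Its argument "increments" is a list of rows, each a list of 7 numbers: the shift along the tool's x, y, z in mm, then the turn, a rotation vector about the tool's x, y, z in degrees, then the closure, from -1 (fully open) to 1 (shut). In form: [[dx, dy, dz, rx, ry, rz, grip], ...]. A call has exactly 8 rows; each row shifts and turns the pose as measured when the row begins, along the tool's axes as they then stand; what a row does not reach is not made up. A row lasts 1/8 s, in which the tool goes at most 62.5 mm and 10.7 degrees, less where a joint would pass 70% of its speed; a pose out of reach is approached as far as the arm can. A call with a gripper value outside its range is refused whole. The fingers move at their own pace and stop on an object; "grip_force" is the grip in N (left out, the last holds). Time passes only in rows, so rows that do not move let the fingers close, or fill a call up. It gives the time, the measured TCP pose, the force and the opening at its end, in the units of the state.
- bot.get_obs(): the state, without advancing time (a new reading comes with each control period).
- imaging.read_camera(name): name is "side" or "top"; returns the picture (480x640x3 uint8, red, green, blue); there is no depth.
- imaging.get_calibration(name): a dict with "K" (3x3 intrinsics, pixels), "extrinsics" (4x4, takes a point from camera to world coordinates). Camera axes: x right, y down, z forward; pixel columns grow to the right and rows downward; lengths in m; the calibration is good to about 2 mm. A picture is of the moment at which its call begins. get_calibration takes no time and is no camera call.
- bot.hand_in(): hands the job in, once; it reports no verdict.
The state is a dict: "t": time; "q": joint angles; "joint_vel": joint speeds; "joint_torque": joint torques, N m; "eef_pos": TCP position; "tool_rot": TCP orientation; "contact_force": force on the tool from outside, world axes, zero at the start; "torque": the same for the moment, N m; "gripper_width": opening from 0.0 (shut) to 1.0 (fully open).
Only numpy, scipy, OpenCV 4.12 (cv2) and the standard library are available. Lean on these libraries where they do the work, as an engineer would, in place of code of your own. Each camera call takes 0.05 s, during which the arm holds its last target.

## Task

Push the upright handle of the toggle clamp back until the clamp falls open past its centre, then lift the freed roller hanger out of its nest by its top tab. Hook it over the upper half of the sloped rail with its rollers resting on the rail before you let go, and let it roll down to the stop by itself. Leave the clamp open and do not disturb the other things on the bench.

Things in the scene. Friction and masses are not known exactly. Their poses are not given: they have to be found in the camera images.
- fixture: Fixed base plate 200 (x) x 150 x 15 mm with nest blocks (up to 22 mm above it) and a toggle clamp. Origin: middle of its underside. x points from nest to clamp, z up. The hanger stands on the plate, its axis at x = -40 mm, 2 mm play. Clamp pivot: x = +55 mm, 55 mm above the bench, axis along y.
- clamp_arm (a joint): Hinge of the clamp, rad. 0 = clamped: handle upright, steel bar level, its pad on the hanger's foot. Grows as the handle tips to the fixture's +x; past about 0.8 (its centre) it falls on by its own weight to its stop at 1.5 (bar up, handle almost level). No spring; takes a few newtons at most.
- clamp_handle (a point): Centre of the black clamp handle (18 x 26 mm in x, y, 72 mm tall), 99 mm from the pivot; turns with the clamp. Clamped, it is 154 mm above the bench (top 190 mm); a steel bar 10 x 18 mm joins it to the pivot. About 60 mm free between handle and hanger, above the clamp's bar (top 61 mm above the bench).
- hanger_tab (a point): Centre of the grip tab on top of the loose aluminium roller hanger: 12 mm thick (x), 44 mm (y), 50 mm tall; it stands on the hanger's top arm, 25 mm below this point. In the nest it is 168 mm above the bench and the axes are about the fixture's: x to the open side of the C-shaped hanger, y along its running direction, z up.
- hanger_hook (a point): Point midway between the undersides of the hanger's two rollers (20 mm diameter, 22 mm wide, 50 mm apart in y), 56 mm below hanger_tab; axes the same. Lip at x = +14 to +19 mm and cheek at x = -14 to -19 mm reach 12 mm below it: the rail goes between them, 7 mm play each side. Below the lip the C is open to +x, 77 mm high.
- hanger: The roller hanger, 100 mm wide (y), 178 mm tall, 0.3 to 0.6 kg, balanced below its rollers. Origin: on its axis at the underside of its foot, 153 mm below hanger_tab. Plate with a circuit board at x = -33 to -20 mm; foot x = -33 to +50 mm, 8 mm thick.
- rail: Sloped steel bar 14 mm wide, 12 mm thick, fixed. Origin: on its top face, mid width, 165 mm above the bench. x across (level, away from the robot), y along it DOWNHILL (8 degrees). Bar y = -195 to +180 mm; post under it beyond y = -179; upper half is y below 0. Stand base 110 mm wide, 12 mm high. The hanger hangs with its plate on the -x side, foot passing under the bar.
- rail_stop (a point): Middle of the uphill face of the stop plate at the rail's low end, at rail y = 160 mm; the plate is 50 mm wide and stands 36 mm above the bar. Axes as the rail's. The hanger rolls freely and slowly and rests against it with hanger_hook 50 mm uphill of it (rail y = 110 mm).
- tape_roll: Bystander: loose roll of tape lying flat, 90 mm across, 22 mm high, not to be moved. Origin: at its underside, on the bench.
- screw_jar: Bystander: loose jar, 52 mm across, 55 mm high, not to be moved. Origin: at its underside, on the bench.
- heat_sink: Bystander: loose finned aluminium heat sink 80 x 60 x 32 mm, not to be moved. Origin: at its underside, on the bench.
- part_tray: Bystander: loose grey open tray 110 x 150 x 35 mm, not to be moved. Origin: at its underside, on the bench.
- brush: Bystander: loose brush 170 mm long, not to be moved. Origin: at its underside, on the bench.
- screwdriver: Bystander: loose screwdriver 180 mm long, not to be moved. Origin: at its underside, on the bench.
- spare_board: Bystander: loose circuit board 100 x 75 mm, 15 mm high, not to be moved. Origin: at its underside, on the bench.
Things that resemble listed ones, but are neither listed nor needed, are in the scene too. Leave any green look-alike of the hanger alone.

How it is judged:
By the outcome, as a careful person would: the job done as asked, in the order asked, and still so for the second after the job is handed in, with the robot touching nothing.
It also fails if it takes over 64 s, if anything falls off the work surface, if the arm or the gripper's body presses on something with over 40 N, if the wrist force passes 120 N, or if a joint passes its speed limit or range.

## Working session

There is one attempt and no reset: what is moved stays moved. The work goes in short steps, Python scripts to look and compute and a tool call to move; the robot and the scene stay as the last step left them, time stands still between calls to the robot, and variables do not carry over. Pictures are saved under pics/ and viewed, and the job is handed in when it is done.

Besides the shell and the picture viewer there is one more tool, called after ">>>" as name([rows], argument=value, ...), one row to a line, values as JSON. apply_moves: Moves the arm, as the interface text tells. Its arguments: {"type":"object","properties":{"increments":{"type":"array","items":{"type":"array","items":{"type":"number"}}},"grip_force":{"type":"number"}},"required":["increments"]}

```bash
mkdir -p pics; python3 - <<'E'
from station import bot, imaging
import cv2,numpy as np
np.set_printoptions(precision=4,suppress=True)
for n in("side","top"):
    im=imaging.read_camera(n); cv2.imwrite(f"pics/{n}0.png",im[:,:,::-1]); c=imaging.get_calibration(n); print(n,c["K"],c["extrinsics"])
print(bot.get_obs(), bot.grasp_offset)
E
```

```text
side [[523.0736   0.     322.854 ]
 [  0.     523.0736 236.4686]
 [  0.       0.       1.    ]] [[-0.9877 -0.103   0.1176  0.3648]
 [-0.155   0.5485 -0.8217  1.2202]
 [ 0.0202 -0.8298 -0.5577  0.9257]
 [ 0.      0.      0.      1.    ]]
top [[557.3736   0.     311.9722]
 [  0.     557.3736 236.6282]
 [  0.       0.       1.    ]] [[ 0.0148 -0.9808  0.1943  0.2802]
 [-0.9998 -0.0169 -0.0092  0.0804]
 [ 0.0123 -0.1941 -0.9809  1.4191]
 [ 0.      0.      0.      1.    ]]
{'t': 0.1, 'q': array([ 1.1739,  0.4777,  0.0223,  1.5563, -0.0115,  1.1093, -0.0831]), 'joint_vel': array([-0.0003, -0.003 ,  0.0002, -0.0012,  0.0005, -0.001 , -0.001 ]), 'joint_torque': array([  0.0045, -59.7757,   1.6138, -28.1952,   0.0129,   0.0051,
         0.    ]), 'eef_pos': array([ 0.1921, -0.6466,  0.2304]), 'tool_rot': array([-0.0004,  0.8015, -0.598 , -0.0007]), 'contact_force': array([-0.1234,  0.7519, -0.6698]), 'torque': array([-0.0128, -0.0173, -0.0435]), 'gripper_width': 1.0003633476848877} 0.0187
```

View pics/side0.png

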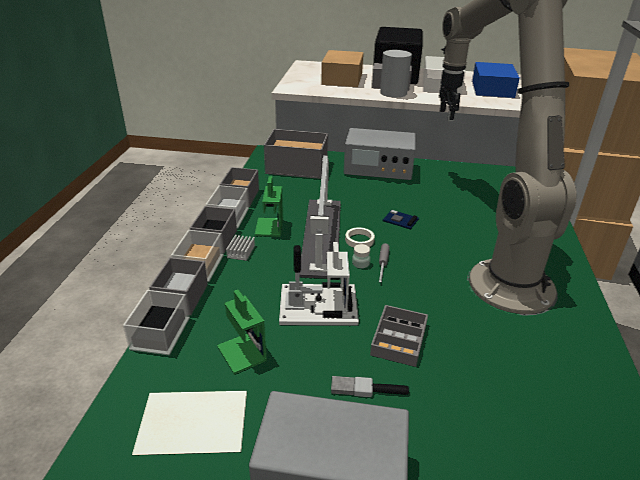

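View pics/top0.png

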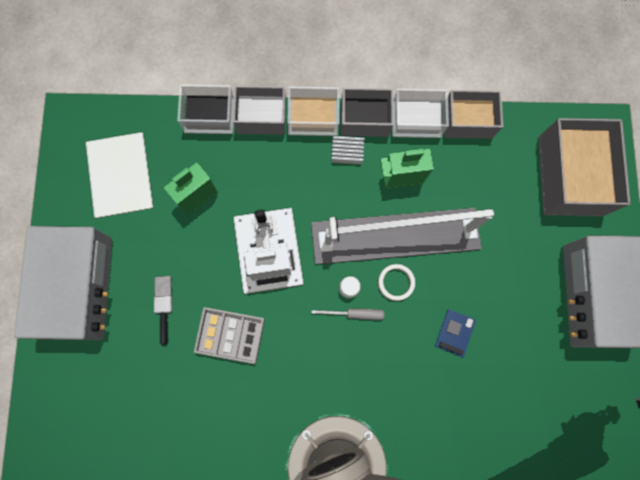

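```bash
python3 - <<'E'
import cv2
a=cv2.imread("pics/top0.png"); cv2.imwrite("pics/topz.png",cv2.resize(a[195:300,225:325],None,fx=6,fy=5.7,interpolation=cv2.INTER_CUBIC)) 
cv2.imwrite("pics/topr.png",cv2.resize(a[195:275,305:505],None,fx=4,fy=4,interpolation=cv2.INTER_CUBIC)) 
a=cv2.imread("pics/side0.png"); cv2.imwrite("pics/sidez.png",cv2.resize(a[145:335,260:380],None,fx=3,fy=3,interpolation=cv2.INTER_CUBIC)) 
E
```

```text
(no output)
```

View pics/topz.png

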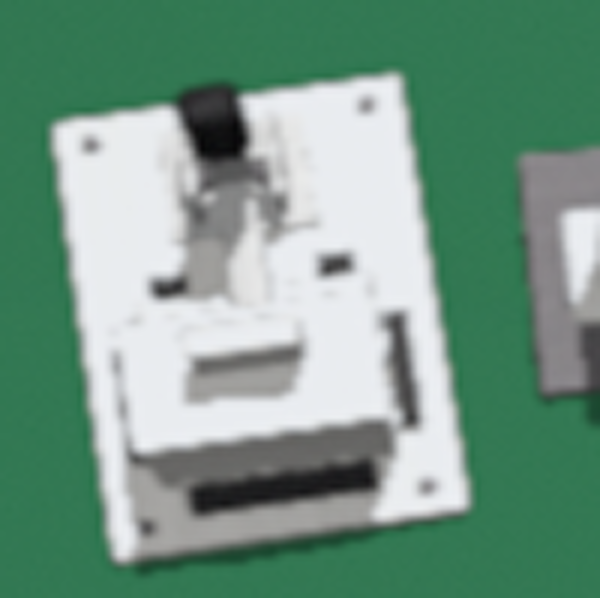

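View pics/topr.png

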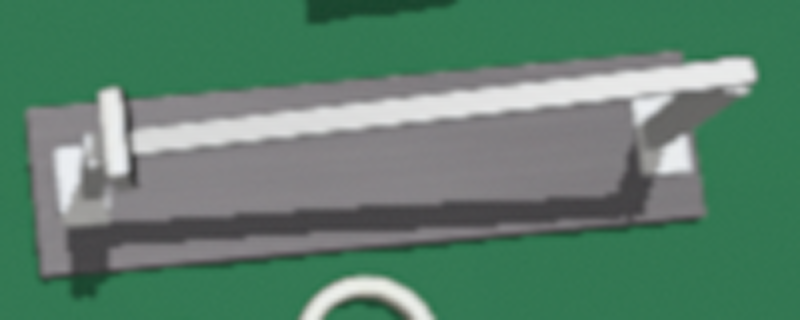

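View pics/sidez.png

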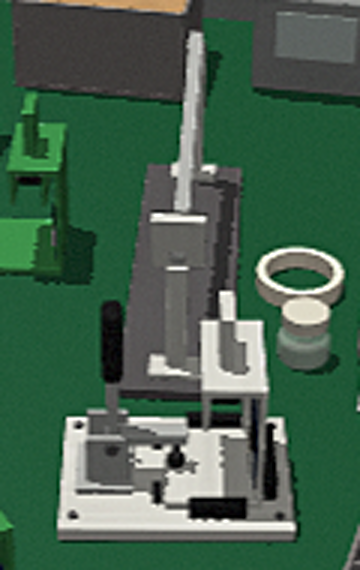

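```bash
cat > h.py <<'E'
import numpy as np,json
from station import bot, imaging
np.set_printoptions(precision=4,suppress=True)
C={n:imaging.get_calibration(n) for n in("side","top")}
def ray(n,p):
    K=C[n]["K"];E=C[n]["extrinsics"]
    d=E[:3,:3]@np.linalg.inv(K)@[p[0],p[1],1]; return E[:3,3],d/np.linalg.norm(d)
def plane(n,p,z):
    o,d=ray(n,p); return o+d*(z-o[2])/d[2]
def tri(ps,pt):
    o1,d1=ray("side",ps);o2,d2=ray("top",pt)
    s=np.linalg.lstsq(np.c_[d1,-d2],o2-o1,rcond=None)[0]
    a,b=o1+d1*s[0],o2+d2*s[1]; return (a+b)/2,np.linalg.norm(a-b)
def proj(n,P):
    K=C[n]["K"];E=C[n]["extrinsics"]; q=K@(E[:3,:3].T@(np.array(P)-E[:3,3])); return q[:2]/q[2]
E
python3 - <<'E'
from h import *
tz=lambda x,y:((x+.5)/6-.5+225,(y+.5)/5.7-.5+195)
tr=lambda x,y:((x+.5)/4-.5+305,(y+.5)/4-.5+195)
sz=lambda x,y:((x+.5)/3-.5+260,(y+.5)/3-.5+145)
c=np.array([plane("top",tz(*p),.015)[:2] for p in[(52,125),(402,73),(470,508),(115,563)]])
print(c,c.mean(0)); 
for i in range(4):
    d=c[(i+1)%4]-c[i]; print(np.linalg.norm(d),np.degrees(np.arctan2(d[1],d[0])))
s=np.array([plane("side",sz(*p),.015)[:2] for p in[(62,418),(287,418),(297,530),(57,530)]]); print("side",s,s.mean(0))
print("tab top z193",plane("top",tz(192,358),.193),plane("top",tz(302,345),.193), plane("top",tz(190,335),.193),plane("top",tz(300,325),.193))
print("handle top",plane("top",tz(212,103),.190), tri(sz(112,305),tz(212,100)))
print("tab tri",tri(sz(226,295),tz(245,340)))
r=np.array([plane("top",tr(*p),.012)[:2] for p in[(28,108),(680,52),(705,215),(42,275)]]); print("base",r,r.mean(0))
for i in range(4):
    d=r[(i+1)%4]-r[i]; print(np.linalg.norm(d),np.degrees(np.arctan2(d[1],d[0])))
hi=plane("top",tr(754,73),.165+.195*np.sin(np.radians(8))); 
lo=plane("top",tr(134,143),.165-.160*np.sin(np.radians(8)))
print("rail hi",hi,"lo",lo,np.linalg.norm(hi-lo),np.degrees(np.arctan2((lo-hi)[1],(lo-hi)[0])))
print(tri(sz(195,35),tr(754,73)))
print("stop top", plane("top",tr(110,90),.179),plane("top",tr(124,175),.179))
E
```

```text
[[0.6077 0.2713]
 [0.6346 0.1213]
 [0.4367 0.0883]
 [0.4099 0.2366]] [0.5222 0.1794]
0.15241440235831288 -79.81057536510929
0.20070154756440078 -170.5465811803353
0.15064647839320158 100.21949119540338
0.2007656765304562 9.958220774416391
side [[0.6352 0.1309]
 [0.4324 0.0939]
 [0.4086 0.2405]
 [0.6066 0.276 ]] [0.5207 0.1853]
tab top z193 [0.4738 0.1914 0.193 ] [0.4796 0.1508 0.193 ] [0.4829 0.1924 0.193 ] [0.4875 0.1518 0.193 ]
handle top [0.5769 0.1876 0.19  ] (array([0.5773, 0.1878, 0.1881]), np.float64(0.0025289257176379586))
tab tri (array([0.4824, 0.1716, 0.1982]), np.float64(0.003977705761997042))
base [[ 0.5984  0.0687]
 [ 0.6434 -0.3561]
 [ 0.5356 -0.3677]
 [ 0.4895  0.0582]] [ 0.5667 -0.1492]
0.42723157584838406 -83.96131520725575
0.10841724027480071 -173.85687770927206
0.4283916400405929 96.17457066059862
0.10943727831882004 5.535422628775173
rail hi [ 0.5853 -0.3419  0.1921] lo [0.5489 0.0075 0.1427] 0.35473736312609766 95.943145266043
(array([ 0.5886, -0.3456,  0.1817]), np.float64(0.0013594914808694742))
stop top [0.572  0.0234 0.179 ] [0.5227 0.0151 0.179 ]
```

>>> apply_moves([
  [0,0,-50,0,0,0,1],
  [0,0,-50,0,0,0,1],
  [0,0,-50,0,0,0,1],
  [-22,-57,0,0,0,-5,1],
  [-22,-55,0,0,0,-5,1],
  [-22,-53,0,0,0,-5,1],
  [-22,-52,0,0,0,-5,1],
  [-22,-50,0,0,0,-5,1],
], grip_force=40)

```text
t: 1.1
eef_pos: [0.3812, -0.428, 0.3805]
tool_rot: [-0.002, 0.913, -0.409, -0.004]
contact_force: [0.7, -0.3, 0.5]
gripper_width: 0.001
```

>>> apply_moves([
  [-3,-60,0,0,0,-6,1],
  [-3,-60,0,0,0,-6,1],
  [-3,-60,0,0,0,-6,1],
  [-3,-60,0,0,0,-6,1],
  [-3,-60,0,0,0,-6,1],
  [-3,-60,0,0,0,-6,1],
  [-3,-60,0,0,0,-6,1],
  [-3,-60,0,0,0,-6,1],
])

```text
t: 2.1
eef_pos: [0.5726, 0.0121, 0.3792]
tool_rot: [-0.004, 1.0, 0.01, -0.005]
contact_force: [0.1, 0.1, -0.0]
gripper_width: -0.003
```

```bash
cat >> h.py <<'E'
from scipy.spatial.transform import Rotation as Rn
F0=np.array([.522,.1805]);FY=10.; R0=np.array([.5655,-.150]);RY=5.94
def fix(x,y): a=np.radians(FY); return F0+[x*np.cos(a)-y*np.sin(a),x*np.sin(a)+y*np.cos(a)]
def railw(x,y):
    a=np.radians(RY);yy=y*np.cos(np.radians(8)); return np.r_[R0+[x*np.cos(a)-yy*np.sin(a),x*np.sin(a)+yy*np.cos(a)],.165-y*np.sin(np.radians(8))]
def todo(xyz,yaw):
    o=bot.get_obs();w,x,y,z=o["tool_rot"];R=Rn.from_quat([x,y,z,w])
    T=Rn.from_euler("z",yaw,degrees=True)*Rn.from_quat([1,0,0,0])
    print("pos",o["eef_pos"],"d tool mm",R.inv().apply(np.array(xyz)-o["eef_pos"])*1000,"rot",np.degrees((R.inv()*T).as_rotvec()),"F",o["contact_force"],"w",o["gripper_width"],"t",o["t"])
E
python3 -c "
from h import *
todo([*fix(.010,0),.30],10)"
```

```text
pos [0.5726 0.0121 0.3792] d tool mm [ -36.2989 -170.2531   81.1357] rot [-0.5565  0.5644 -8.7973] F [ 0.1295  0.0616 -0.0114] w -0.002501798261334604 t 2.1
```

>>> apply_moves([
  [-12,-56,0,0,0,0,1],
  [-12,-56,0,0,0,0,1],
  [-12,-57,0,0,0,0,1],
  [0,0,40,-0.5,0.5,-8.8,1],
  [0,0,40,0,0,0,1],
  [0,0,30,0,0,0,1],
  [0,0,0,0,0,0,1],
  [0,0,0,0,0,0,1],
])

```text
t: 3.1
eef_pos: [0.5275, 0.1938, 0.2679]
tool_rot: [-0.002, 0.995, 0.096, -0.001]
contact_force: [-0.5, -0.3, 0.4]
gripper_width: -0.001
```

```bash
python3 -c "
from h import *
import cv2
todo([*fix(.010,0),.156],10)
a=imaging.read_camera('side')[:,:,::-1];cv2.imwrite('pics/s1.png',cv2.resize(a[145:335,230:400],None,fx=3,fy=3))
a=imaging.read_camera('top')[:,:,::-1];cv2.imwrite('pics/t1.png',cv2.resize(a[195:300,225:325],None,fx=5,fy=5))"
```

```text
pos [0.5275 0.1938 0.2679] d tool mm [  2.3159  12.6227 111.8093] rot [-0.2229  0.1201  1.0617] F [-0.5411 -0.2677  0.3982] w -0.0007858564809802467 t 3.1
```

View pics/s1.png

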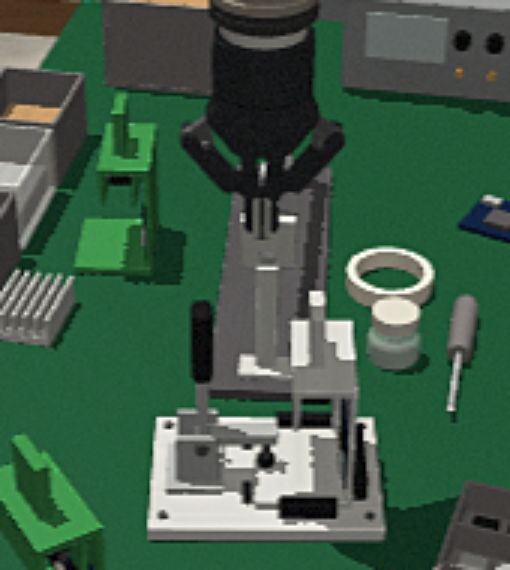

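View pics/t1.png

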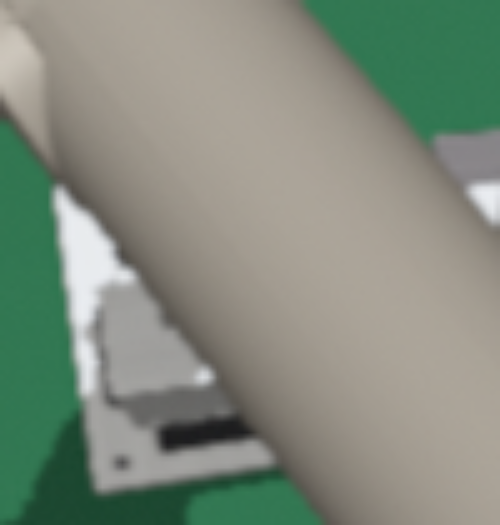

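```bash
python3 -c "
from h import *
p=proj('side',[.5275,.1938,.2679]);print((p-[230,145])*3)
p=proj('side',[*fix(.055,0),.190]);print('handle top',(p-[230,145])*3)
p=proj('side',[*fix(-.04,0),.193]);print('tab top',(p-[230,145])*3)
"
```

```text
[259.5876 231.1524]
handle top [200.2921 303.4074]
tab top [316.6189 301.0656]
```

>>> apply_moves([
  [2,13,25,0,0,1,1],
  [0,0,25,0,0,0,1],
  [0,0,20,0,0,0,1],
  [0,0,20,0,0,0,1],
  [0,0,14,0,0,0,1],
  [0,0,5,0,0,0,1],
  [0,0,0,0,0,0,1],
  [0,0,0,0,0,0,1],
])

```text
t: 4.2
eef_pos: [0.5392, 0.1832, 0.1654]
tool_rot: [-0.003, 0.996, 0.086, 0.007]
contact_force: [-0.8, -0.7, 0.2]
gripper_width: -0.001
```

```bash
python3 -c "
from h import *
todo([*fix(.031,0),.156],10)"
```

```text
pos [0.5392 0.1832 0.1654] d tool mm [13.4063 -0.362   9.5608] rot [-0.3101 -0.8745 -0.1842] F [-0.7662 -0.6936  0.2285] w -0.0005048112184945793 t 4.2
```

>>> apply_moves([
  [10,0,10,0,0,0,1],
  [10,0,2,0,0,0,1],
  [12,0,1,0,0,0,1],
  [12,0,2,0,0,0,1],
  [12,0,3,0,0,0,1],
  [12,0,4,0,0,0,1],
  [12,0,6,0,0,0,1],
  [10,0,7,0,0,0,1],
])

```text
t: 5.2
eef_pos: [0.6358, 0.2001, 0.1305]
tool_rot: [-0.004, 0.996, 0.085, 0.008]
contact_force: [-0.6, 0.4, 1.3]
gripper_width: 0.0
```

```bash
python3 -c "
from h import *
import cv2
todo([*fix(.106,0),.131],10)
a=imaging.read_camera('side')[:,:,::-1];cv2.imwrite('pics/s2.png',cv2.resize(a[145:335,230:400],None,fx=3,fy=3))"
```

```text
pos [0.6358 0.2001 0.1305] d tool mm [-9.4176 -0.4651 -0.6556] rot [-0.3236 -0.9967 -0.2168] F [-0.5543  0.3544  1.2865] w 0.0004784314705534979 t 5.2
```

View pics/s2.png

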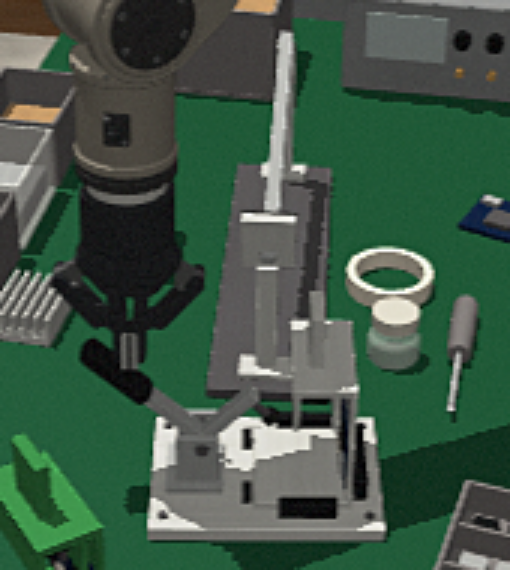

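>>> apply_moves([
  [0,0,-40,0,0,0,1],
  [0,0,-50,0,-1,0,1],
  [-20,0,-40,0,0,0,-1],
  [-45,0,0,0,0,0,-1],
  [-45,0,0,0,0,0,-1],
  [-40,0,0,0,0,0,-1],
  [0,0,0,0,0,0,-1],
  [0,0,0,0,0,0,-1],
])

```text
t: 6.25
eef_pos: [0.4842, 0.173, 0.2622]
tool_rot: [-0.003, 0.996, 0.085, -0.001]
contact_force: [0.9, 0.5, 0.6]
gripper_width: 0.999
```

```bash
python3 -c "
from h import *
import cv2
todo([.4823,.173,.154],10)
a=imaging.read_camera('side')[:,:,::-1];cv2.imwrite('pics/s3.png',cv2.resize(a[145:335,230:400],None,fx=3,fy=3))"
```

```text
pos [0.4842 0.173  0.2622] d tool mm [ -1.7008   0.282  108.172 ] rot [-0.3008  0.1039 -0.2338] F [0.8567 0.5263 0.5772] w 0.9993918381084741 t 6.25
```

View pics/s3.png

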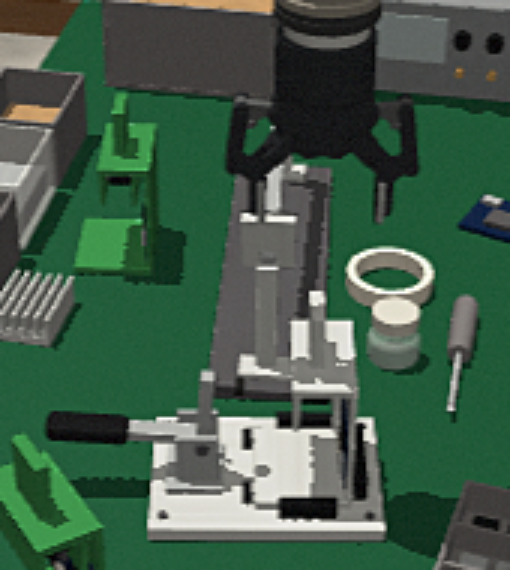

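>>> apply_moves([
  [-1,0,25,0,0,0,-1],
  [0,0,25,0,0,0,-1],
  [0,0,20,0,0,0,-1],
  [0,0,18,0,0,0,-1],
  [0,0,13,0,0,0,-1],
  [0,0,4,0,0,0,-1],
  [0,0,0,0,0,0,-1],
  [0,0,0,0,0,0,-1],
])

```text
t: 7.3
eef_pos: [0.4893, 0.176, 0.1537]
tool_rot: [-0.005, 0.996, 0.084, 0.0]
contact_force: [0.4, 0.8, -0.3]
gripper_width: 1.0
```

```bash
python3 -c "
from h import *
import cv2
todo([.4823,.173,.154],10)
a=imaging.read_camera('side')[:,:,::-1];cv2.imwrite('pics/s4.png',cv2.resize(a[145:335,230:400],None,fx=3,fy=3))"
```

```text
pos [0.4893 0.176  0.1537] d tool mm [-7.3564  1.7765 -0.3213] rot [-0.5566 -0.055  -0.3523] F [ 0.3987  0.8093 -0.2554] w 0.9997219867566952 t 7.3
```

View pics/s4.png

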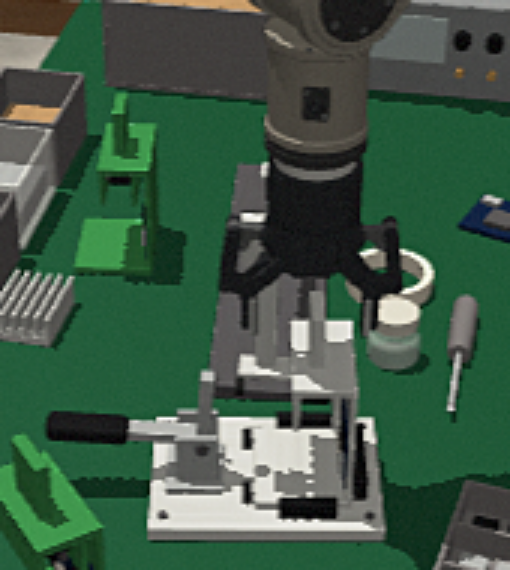

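>>> apply_moves([
  [-6,1.5,0,-0.5,0,-0.3,-1],
  [-1,0,0,0,0,0,-1],
  [0,0,0,0,0,0,1],
  [0,0,0,0,0,0,1],
  [0,0,0,0,0,0,1],
  [0,0,0,0,0,0,1],
  [0,0,0,0,0,0,1],
  [0,0,0,0,0,0,1],
], grip_force=60)

```text
t: 8.35
eef_pos: [0.4829, 0.1734, 0.155]
tool_rot: [-0.0, 0.996, 0.087, 0.002]
contact_force: [0.2, 0.2, 0.4]
gripper_width: 0.131
```

```bash
python3 -c "
from h import *
import cv2
todo([.4823,.173,.260],10)
a=imaging.read_camera('side')[:,:,::-1];cv2.imwrite('pics/s5.png',cv2.resize(a[145:335,230:400],None,fx=3,fy=3))"
```

```text
pos [0.4829 0.1734 0.155 ] d tool mm [  -0.2907    0.2526 -104.9884] rot [-0.0262 -0.2103 -0.0444] F [0.2319 0.1515 0.4259] w 0.13079219961871968 t 8.35
```

View pics/s5.png

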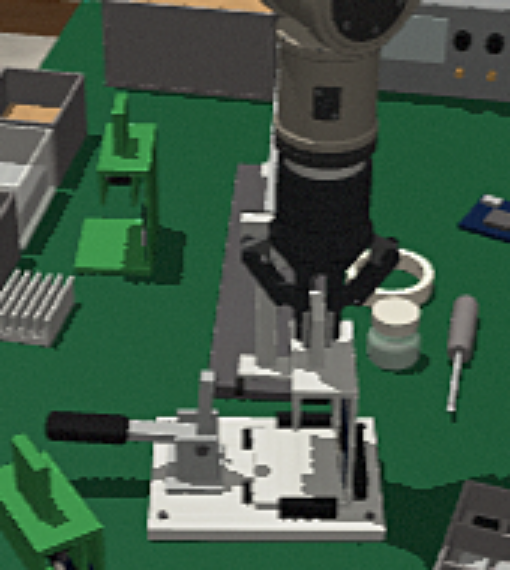

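>>> apply_moves([
  [0,0,-4,0,0,0,1],
  [0,0,-6,0,0,0,1],
  [0,0,-8,0,0,0,1],
  [0,0,-8,0,0,0,1],
  [0,0,-8,0,0,0,1],
  [0,0,-8,0,0,0,1],
  [0,0,0,0,0,0,1],
  [0,0,0,0,0,0,1],
], grip_force=80)

```text
t: 9.4
eef_pos: [0.4815, 0.1725, 0.199]
tool_rot: [0.0, 0.996, 0.087, 0.001]
contact_force: [0.1, -0.0, -3.7]
gripper_width: 0.132
```

```bash
python3 -c "
from h import *
import cv2
todo([.4823,.173,.260],10)
a=imaging.read_camera('side')[:,:,::-1];cv2.imwrite('pics/s6.png',cv2.resize(a[145:335,230:400],None,fx=3,fy=3))"
```

```text
pos [0.4815 0.1725 0.199 ] d tool mm [  0.9756  -0.3465 -60.9743] rot [ 0.0309 -0.0572 -0.0439] F [ 0.056  -0.0401 -3.6809] w 0.13150438551359842 t 9.4
```

View pics/s6.png

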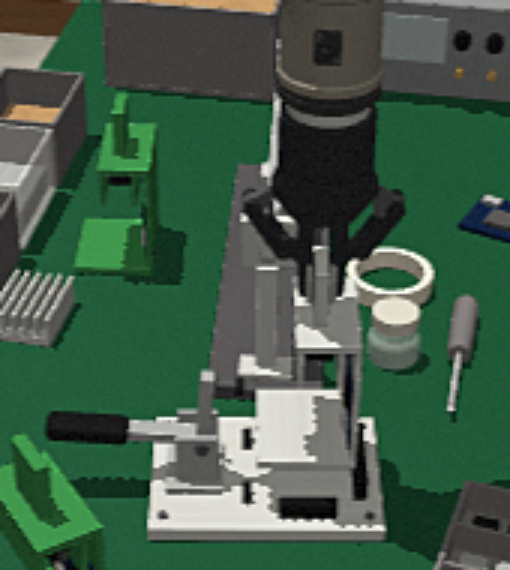

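```bash
cat >> h.py <<'E'
def seat(y=-.08,x=0,hov=0):
    """TCP for hook at rail (x,y,hov normal)"""
    a=np.radians(RY);t=np.radians(8)
    Rr=(Rn.from_euler("z",RY,degrees=True)*Rn.from_euler("x",-8,degrees=True))
    P=np.r_[R0,.165]+Rr.apply([x,y,hov+.043])
    T=Rr*Rn.from_quat([1,0,0,0])
    o=bot.get_obs();w,qx,qy,qz=o["tool_rot"];R=Rn.from_quat([qx,qy,qz,w])
    print("target",P,"pos",o["eef_pos"],"| d tool mm",R.inv().apply(P-o["eef_pos"])*1000,"rot deg",np.degrees((R.inv()*T).as_rotvec()),"| d rail mm",Rr.inv().apply(P-o["eef_pos"])*1000,"F",o["contact_force"],"M",o["torque"],"w",o["gripper_width"],"t",o["t"])
E
python3 -c "
from h import *
seat(-.08,-.11,.025); seat(-.08,0,.025)"
```

```text
target [ 0.4633 -0.2308  0.2435] pos [0.4815 0.1725 0.199 ] | d tool mm [-87.619  394.0915 -44.4034] rot deg [-7.9748 -0.3362  4.0087] | d rail mm [ -59.8253 -401.5536  -11.5141] F [ 0.1262 -0.1384 -3.3559] M [-0.0055 -0.0005  0.0018] w 0.12882303210873852 t 9.45
target [ 0.5727 -0.2194  0.2435] pos [0.4815 0.1725 0.199 ] | d tool mm [ 22.1104 401.8014 -44.2951] rot deg [-7.9748 -0.3362  4.0087] | d rail mm [  50.1747 -401.5536  -11.5141] F [ 0.1262 -0.1384 -3.3559] M [-0.0055 -0.0005  0.0018] w 0.12882303210873852 t 9.45
```

>>> apply_moves([
  [0,0,-20,0,0,0,1],
  [0,0,-20,0,0,0,1],
  [-10,0,-18,0,0,0,1],
  [-18,0,-4,0,0,2,1],
  [-18,0,0,0,0,2,1],
  [-2,15,0,0,0,0,1],
  [0,25,0,0,0,0,1],
  [0,30,0,0,0,0,1],
])

```text
t: 10.45
eef_pos: [0.4335, 0.0954, 0.2613]
tool_rot: [0.001, 0.999, 0.053, -0.002]
contact_force: [0.4, -1.2, -2.8]
gripper_width: 0.131
```

```bash
python3 -c "
from h import *
seat(-.08,-.12,.03)"
```

```text
target [ 0.4533 -0.2311  0.2484] pos [0.4335 0.0954 0.2613] | d tool mm [-15.0545 326.7663  13.2555] rot deg [-7.9382  0.2428  0.1966] | d rail mm [ -14.0916 -321.8586  -58.1983] F [ 0.4196 -1.1717 -2.7843] M [-0.0672 -0.0734  0.0557] w 0.1313806322102908 t 10.45
```

>>> apply_moves([
  [-2,35,0,0,0,0,1],
  [-2,42,0,0,0,0,1],
  [-2,42,0,0,0,0,1],
  [-2,42,0,0,0,0,1],
  [-2,42,0,0,0,0,1],
  [-2,42,0,0,0,0,1],
  [-2,42,0,0,0,0,1],
  [-1,30,0,0,0,0,1],
])

```text
t: 11.45
eef_pos: [0.4442, -0.2281, 0.2603]
tool_rot: [0.0, 0.999, 0.053, -0.004]
contact_force: [1.1, 0.4, -3.3]
gripper_width: 0.131
```

>>> apply_moves([
  [0,0,0,-2,0,0,1],
  [0,0,0,-2,0,0,1],
  [0,0,0,-2,0,0,1],
  [0,0,0,-2,0,0,1],
  [0,0,0,0,0,0,1],
  [0,0,0,0,0,0,1],
  [0,0,0,0,0,0,1],
  [0,0,0,0,0,0,1],
])

```text
t: 12.45
eef_pos: [0.4396, -0.224, 0.2584]
tool_rot: [0.07, 0.996, 0.052, -0.001]
contact_force: [-0.5, -0.4, -4.4]
gripper_width: 0.128
```

```bash
python3 -c "
from h import *
import cv2
seat(-.08,-.11,.025);seat(-.08,0,.025)
a=imaging.read_camera('side')[:,:,::-1];cv2.imwrite('pics/s7.png',cv2.resize(a[95:295,250:400],None,fx=3,fy=3))
a=imaging.read_camera('top')[:,:,::-1];cv2.imwrite('pics/t7.png',cv2.resize(a[180:300,290:510],None,fx=3.5,fy=3.5))"
```

```text
target [ 0.4633 -0.2308  0.2435] pos [ 0.4396 -0.224   0.2584] | d tool mm [22.9943  7.0465 15.8566] rot deg [0.0554 0.584  0.0384] | d rail mm [ 22.8362  -7.0466 -16.0833] F [-0.4701 -0.4382 -4.386 ] M [ 0.3113 -0.0147  0.0115] w 0.12831064977451098 t 12.45
target [ 0.5727 -0.2194  0.2435] pos [ 0.4396 -0.224   0.2584] | d tool mm [132.9885   7.1208  14.7354] rot deg [0.0554 0.584  0.0384] | d rail mm [132.8362  -7.0466 -16.0833] F [-0.4701 -0.4382 -4.386 ] M [ 0.3113 -0.0147  0.0115] w 0.12831064977451098 t 12.45
```

View pics/s7.png

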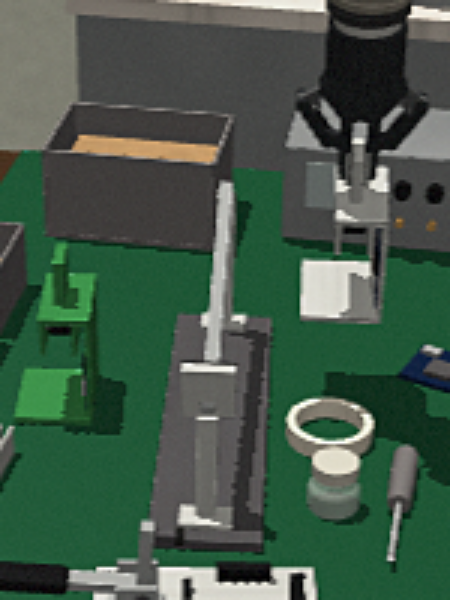

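View pics/t7.png

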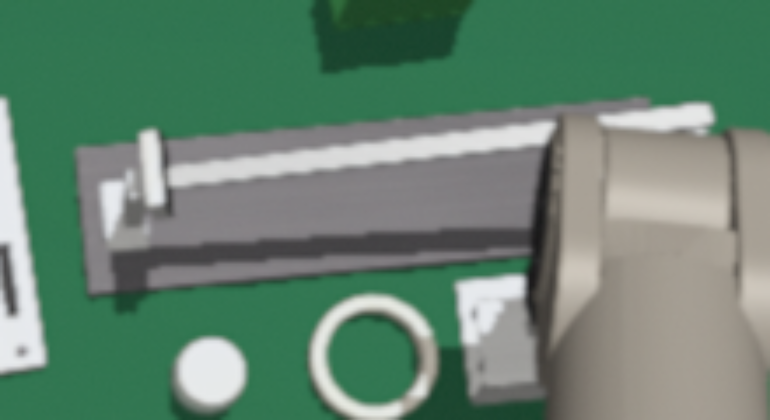

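>>> apply_moves([
  [5,7,8,0,0.5,0,1],
  [15,0,6,0,0,0,1],
  [15,0,0,0,0,0,1],
  [15,0,0,0,0,0,1],
  [10,0,0,0,0,0,1],
  [0,0,0,0,0,0,1],
  [0,0,0,0,0,0,1],
  [0,0,0,0,0,0,1],
])

```text
t: 13.55
eef_pos: [0.5053, -0.2267, 0.2438]
tool_rot: [0.07, 0.996, 0.052, 0.003]
contact_force: [0.5, -0.0, -4.3]
gripper_width: 0.13
```

```bash
python3 -c "
from h import *
import cv2
seat(-.08,0,.025)
a=imaging.read_camera('side')[:,:,::-1];cv2.imwrite('pics/s8.png',cv2.resize(a[115:245,270:400],None,fx=4.5,fy=4.5))
o=bot.get_obs();w,x,y,z=o['tool_rot'];R=Rn.from_quat([x,y,z,w])
for n,v in dict(tabtop=[0,0,-.038],hook=[0,0,.043],footfrontL=[.05,-.05,.132],lipL=[.0165,-.05,.055],armtopfar=[.019,-.05,.012]).items(): print(n,(proj('side',o['eef_pos']+R.apply(v))-[270,115])*4.5)
"
```

```text
target [ 0.5727 -0.2194  0.2435] pos [ 0.5053 -0.2267  0.2438] | d tool mm [67.8245 -0.2813  0.2394] rot deg [0.0062 0.0611 0.0493] | d rail mm [67.8239  0.3396 -0.3118] F [ 0.4707 -0.0328 -4.2789] M [ 0.2754 -0.0042  0.0167] w 0.1304911617310765 t 13.55
tabtop [346.8916 138.4047]
hook [341.8613 239.9797]
footfrontL [263.2765 384.3   ]
lipL [315.1022 296.0698]
armtopfar [313.5071 242.9163]
```

View pics/s8.png

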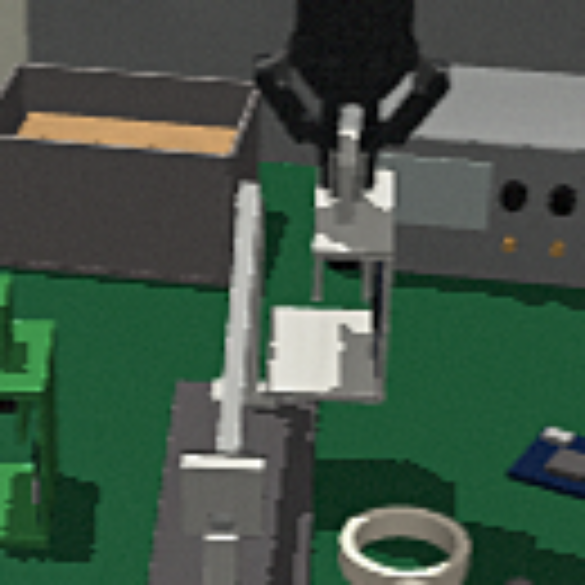

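>>> apply_moves([
  [10,0,0,0,0,0,1],
  [12,0,0,0,0,0,1],
  [12,0,0,0,0,0,1],
  [12,0,0,0,0,0,1],
  [12,0,0,0,0,0,1],
  [8,0,0,0,0,0,1],
  [0,0,0,0,0,0,1],
  [0,0,0,0,0,0,1],
])

```text
t: 14.6
eef_pos: [0.5759, -0.2193, 0.2435]
tool_rot: [0.07, 0.996, 0.052, 0.003]
contact_force: [0.7, 0.5, -4.4]
gripper_width: 0.126
```

```bash
python3 -c "
from h import *
import cv2
seat(-.08,0,.0)
a=imaging.read_camera('side')[:,:,::-1];cv2.imwrite('pics/s9.png',cv2.resize(a[115:245,270:400],None,fx=4.5,fy=4.5,interpolation=cv2.INTER_CUBIC))
a=imaging.read_camera('top')[:,:,::-1];cv2.imwrite('pics/t9.png',cv2.resize(a[180:300,290:510],None,fx=3.5,fy=3.5))
o=bot.get_obs();w,x,y,z=o['tool_rot'];R=Rn.from_quat([x,y,z,w])
for n,v in dict(tabtop=[0,0,-.038],hook=[0,0,.043],footfrontL=[.05,-.05,.132],lipL=[.0165,-.05,.055],armtopfar=[.019,-.05,.012]).items(): print(n,(proj('side',o['eef_pos']+R.apply(v))-[270,115])*4.5)
for yy in (-.195,-.08,0,.16):
  print(yy,[(proj('side',railw(s,yy))-[270,115])*4.5 for s in(-.007,.007)])
"
```

```text
target [ 0.5731 -0.2228  0.2187] pos [ 0.5759 -0.2193  0.2435] | d tool mm [-3.165  -0.2179 24.9693] rot deg [-0.0068  0.057   0.0439] | d rail mm [ -3.19     0.2185 -24.9661] F [ 0.7089  0.4636 -4.3579] M [ 0.3008  0.0487 -0.0381] w 0.12559573848907102 t 14.6
tabtop [239.9282 134.4417]
hook [238.4396 236.007 ]
footfrontL [161.412  380.1518]
lipL [209.8372 291.9281]
armtopfar [206.3361 238.774 ]
-0.195 [array([260.2899, 175.9794]), array([241.1427, 175.199 ])]
-0.08 [array([252.4701, 267.0141]), array([232.3225, 266.168 ])]
0 [array([246.5289, 336.1798]), array([225.6212, 335.2821])]
0.16 [array([233.1881, 491.4877]), array([210.5745, 490.4689])]
```

View pics/s9.png

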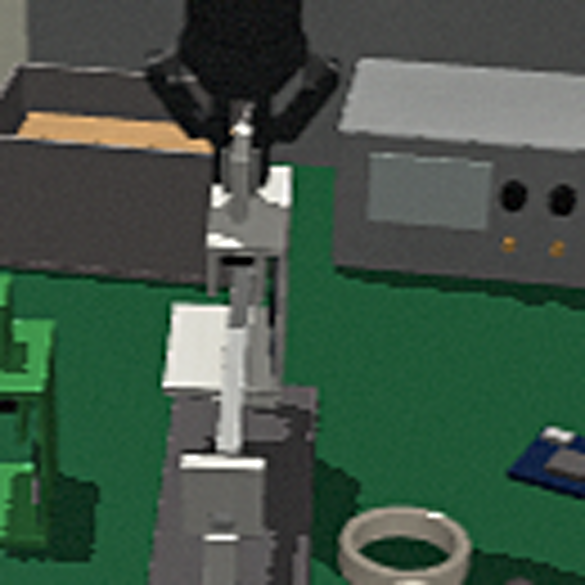

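View pics/t9.png

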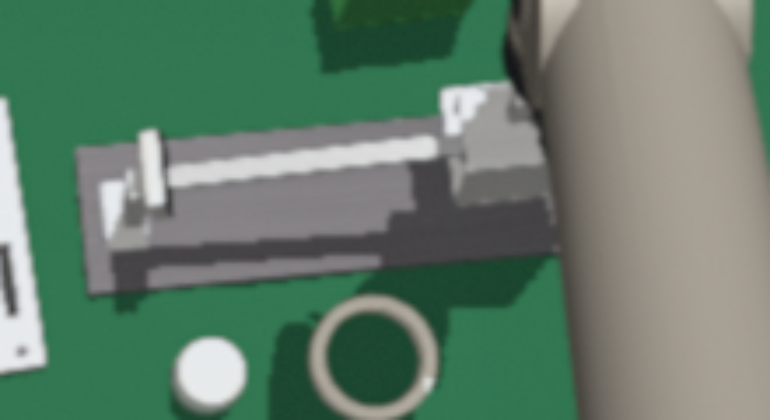

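>>> apply_moves([
  [-3,0,3,0,0,0,1],
  [0,0,4,0,0,0,1],
  [0,0,4,0,0,0,1],
  [0,0,4,0,0,0,1],
  [0,0,3,0,0,0,1],
  [0,0,0,0,0,0,1],
  [0,0,0,0,0,0,1],
  [0,0,0,0,0,0,1],
])

```text
t: 15.7
eef_pos: [0.5721, -0.2228, 0.2245]
tool_rot: [0.07, 0.996, 0.052, 0.003]
contact_force: [-0.7, -1.0, -3.6]
gripper_width: 0.129
```

```bash
python3 -c "
from h import *
import cv2
seat(-.08,0,.0)
a=imaging.read_camera('side')[:,:,::-1];cv2.imwrite('pics/s10.png',cv2.resize(a[135:225,290:360],None,fx=7,fy=6.5,interpolation=cv2.INTER_CUBIC))
"
```

```text
target [ 0.5731 -0.2228  0.2187] pos [ 0.5721 -0.2228  0.2245] | d tool mm [ 0.981  -0.6927  5.7637] rot deg [ 0.0172  0.0815 -0.0086] | d rail mm [ 0.9729  0.6908 -5.7653] F [-0.6971 -0.9724 -3.6335] M [0.336  0.0386 0.0088] w 0.1285548839647305 t 15.7
```

View pics/s10.png

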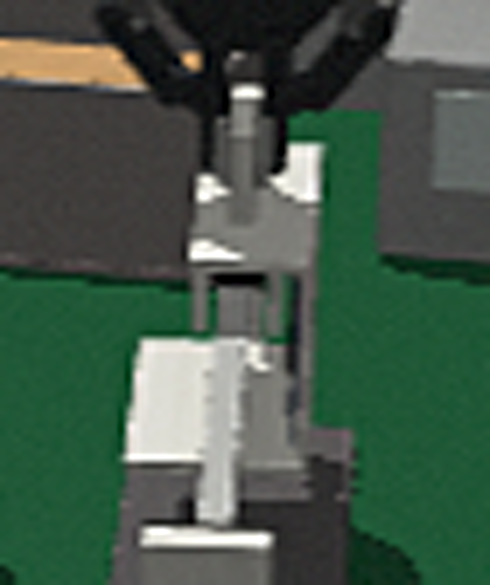

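>>> apply_moves([
  [1,0,2,0,0,0,1],
  [0,0,2,0,0,0,1],
  [0,0,1,0,0,0,1],
  [0,0,1,0,0,0,1],
  [0,0,0,0,0,0,1],
  [0,0,0,0,0,0,1],
  [0,0,0,0,0,0,1],
  [0,0,0,0,0,0,1],
])

```text
t: 16.75
eef_pos: [0.5735, -0.2236, 0.219]
tool_rot: [0.07, 0.996, 0.052, 0.003]
contact_force: [-0.7, 0.7, -2.2]
gripper_width: 0.133
```

```bash
python3 -c "
from h import *
seat(-.08,0,.0)"
```

```text
target [ 0.5731 -0.2228  0.2187] pos [ 0.5735 -0.2236  0.219 ] | d tool mm [-0.3843 -0.8158  0.1438] rot deg [ 0.0446  0.0303 -0.0163] | d rail mm [-0.3842  0.8158 -0.1443] F [-0.6684  0.7441 -2.1777] M [ 0.2606  0.1515 -0.0203] w 0.13287996544712147 t 16.75
```

>>> apply_moves([
  [0,0,1,0,0,0,1],
  [0,0,1,0,0,0,1],
  [0,0,0,0,0,0,1],
  [0,0,0,0,0,0,1],
  [0,0,0,0,0,0,1],
  [0,0,0,0,0,0,1],
  [0,0,0,0,0,0,1],
  [0,0,0,0,0,0,1],
])

```text
t: 17.75
eef_pos: [0.5737, -0.2239, 0.219]
tool_rot: [0.071, 0.996, 0.051, 0.004]
contact_force: [-1.4, -0.1, -0.9]
gripper_width: 0.126
```

```bash
python3 -c "
from h import *
import cv2
seat(-.08,0,.0)
a=imaging.read_camera('side')[:,:,::-1];cv2.imwrite('pics/s11.png',cv2.resize(a[135:225,290:360],None,fx=7,fy=6.5,interpolation=cv2.INTER_CUBIC))
"
```

```text
target [ 0.5731 -0.2228  0.2187] pos [ 0.5737 -0.2239  0.219 ] | d tool mm [-0.5239 -1.1899  0.1127] rot deg [ 0.113   0.0021 -0.0341] | d rail mm [-0.5232  1.19   -0.1151] F [-1.3882 -0.0776 -0.8875] M [ 0.3256  0.3465 -0.0301] w 0.1257107198416584 t 17.75
```

View pics/s11.png

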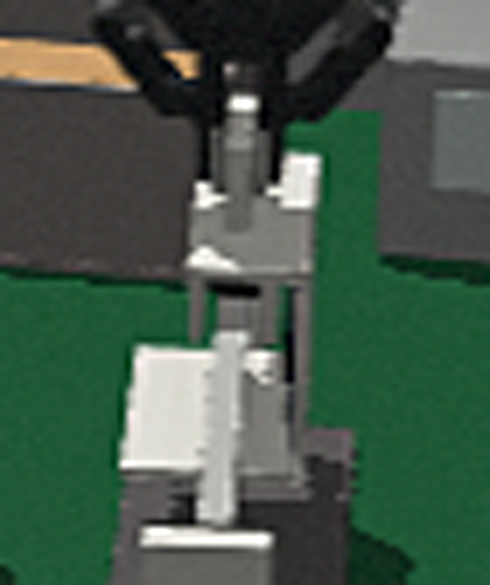

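>>> apply_moves([
  [0,0,0.7,0,0,0,1],
  [0,0,0,0,0,0,1],
  [0,0,0,0,0,0,-1],
  [0,0,0,0,0,0,-1],
  [0,0,0,0,0,0,-1],
  [0,0,0,0,0,0,-1],
  [0,0,-6,0,0,0,-1],
  [0,0,-15,0,0,0,-1],
])

```text
t: 18.8
eef_pos: [0.5741, -0.2214, 0.2401]
tool_rot: [0.071, 0.996, 0.051, 0.004]
contact_force: [0.1, 0.1, 0.2]
gripper_width: 0.999
```

```bash
python3 -c "
from h import *
import cv2
seat(-.08,0,.0)
a=imaging.read_camera('side')[:,:,::-1];cv2.imwrite('pics/s12.png',cv2.resize(a[115:245,270:400],None,fx=4.5,fy=4.5,interpolation=cv2.INTER_CUBIC))
"
```

```text
target [ 0.5731 -0.2228  0.2187] pos [ 0.5741 -0.2214  0.2401] | d tool mm [-1.1811 -1.687  21.3615] rot deg [ 0.1408 -0.0649 -0.0459] | d rail mm [ -1.1556   1.6354 -21.3669] F [0.0516 0.1066 0.2292] M [ 0.1506  0.0005 -0.0364] w 0.999115565866457 t 18.8
```

View pics/s12.png

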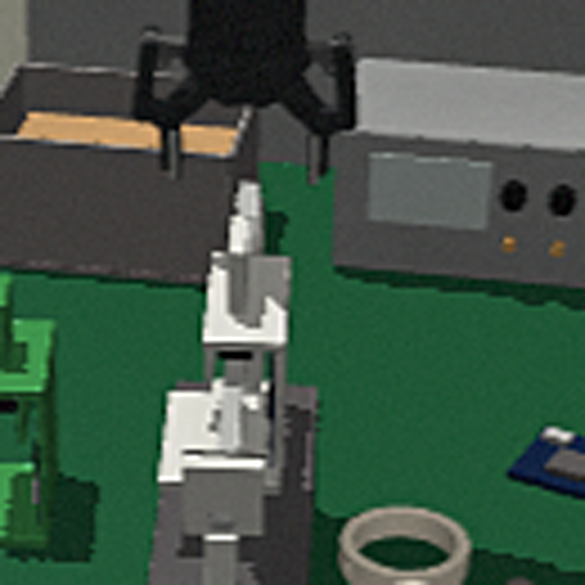

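The hanger rides free and has already rolled far down. I'll lift the tool well clear and let it settle.

>>> apply_moves([
  [0,0,-20,0,0,0,-1],
  [0,0,-40,0,0,0,-1],
  [0,0,-40,0,0,0,-1],
  [0,20,-20,0,0,0,-1],
  [0,40,0,0,0,0,-1],
  [0,40,0,0,0,0,-1],
  [0,20,0,0,0,0,-1],
  [0,0,0,0,0,0,-1],
])

```text
t: 19.85
eef_pos: [0.5877, -0.3215, 0.3917]
tool_rot: [0.073, 0.996, 0.054, 0.012]
contact_force: [-0.0, 0.7, 0.4]
gripper_width: 0.998
```

>>> apply_moves([
  [0,0,0,0,0,0,-1],
  [0,0,0,0,0,0,-1],
  [0,0,0,0,0,0,-1],
  [0,0,0,0,0,0,-1],
  [0,0,0,0,0,0,-1],
  [0,0,0,0,0,0,-1],
  [0,0,0,0,0,0,-1],
  [0,0,0,0,0,0,-1],
])

```text
t: 20.85
eef_pos: [0.5886, -0.3155, 0.3912]
tool_rot: [0.071, 0.996, 0.057, 0.012]
contact_force: [-0.8, 0.2, -0.8]
gripper_width: 0.996
```

```bash
python3 -c "
from h import *
import cv2
s=imaging.read_camera('side')[:,:,::-1];cv2.imwrite('pics/s13.png',s)
a=imaging.read_camera('top')[:,:,::-1];cv2.imwrite('pics/t13.png',a)
s2=imaging.read_camera('side')[:,:,::-1]
print(np.abs(s2.astype(int)-s).max())
cv2.imwrite('pics/s13z.png',cv2.resize(s[135:335,230:400],None,fx=3,fy=3))
for y in(.11,): print(proj('side',railw(0,y)),proj('top',railw(0,y)), 'tabtop',proj('side',railw(0,y+.011)+[0,0,.081*.99]))
print(bot.get_obs()['eef_pos'])"
```

```text
70
[320.3463 212.734 ] [359.3627 227.9063] tabtop [320.6257 190.3373]
[ 0.5886 -0.3155  0.3912]
```

View pics/s13z.png

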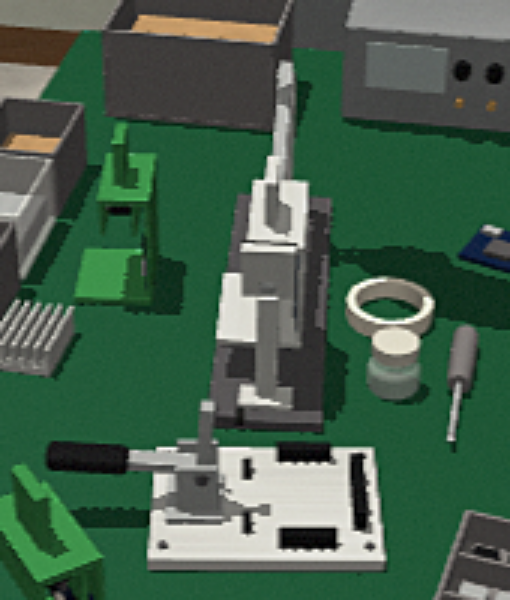

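View pics/t13.png

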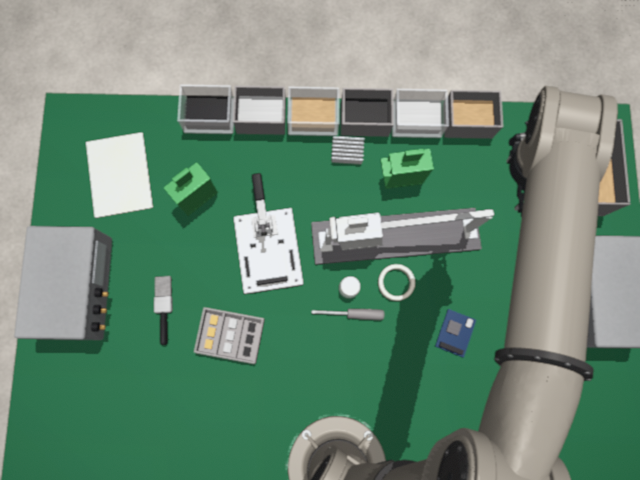

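>>> apply_moves([
  [0,0,0,0,0,0,-1],
  [0,0,0,0,0,0,-1],
  [0,0,0,0,0,0,-1],
  [0,0,0,0,0,0,-1],
  [0,0,0,0,0,0,-1],
  [0,0,0,0,0,0,-1],
  [0,0,0,0,0,0,-1],
  [0,0,0,0,0,0,-1],
])

```text
t: 22.0
eef_pos: [0.5886, -0.3156, 0.3913]
tool_rot: [0.071, 0.996, 0.057, 0.012]
contact_force: [0.2, -0.3, 0.6]
gripper_width: 0.998
```

```bash
python3 -c "
from h import *
import cv2
A=cv2.imread('pics/s13.png');B=imaging.read_camera('side')[:,:,::-1];T=imaging.read_camera('top')[:,:,::-1];T0=cv2.imread('pics/top0.png');T1=cv2.imread('pics/t13.png');S0=cv2.imread('pics/side0.png')
f=lambda a,b,r:int((np.abs(a.astype(int)-b).max(2)[r]>40).sum())
print('hanger region change',f(A,B,np.s_[190:340,270:345]),f(T1,T,np.s_[200:270,310:400]))
for n,r in dict(tape=np.s_[260:302,376:420],jar=np.s_[272:300,336:364],sink=np.s_[132:168,328:370],tray=np.s_[305:366,190:268],brush=np.s_[270:350,150:176],driver=np.s_[304:324,308:388],greenL=np.s_[160:212,160:215]).items(): print(n,f(T0,T,r))
print('board side',f(S0,B,np.s_[205:232,380:420]), 'green far side',f(S0,B,np.s_[175:240,250:290]))
m=T
"
```

```text
hanger region change 0 0
tape 299
jar 0
sink 0
tray 0
brush 0
driver 0
greenL 0
board side 62 green far side 0
```

```bash
python3 -c "
from h import *
import cv2
for f in('top0','t13'):
    a=cv2.imread('pics/%s.png'%f)
    m=cv2.inRange(a[258:305,374:422],(100,100,100),(255,255,255));print(f,cv2.minEnclosingCircle(cv2.findNonZero(m)))
    b=a[300:365,425:485].astype(int);m=((b[:,:,0]>b[:,:,1]+10)*255).astype('uint8');print(cv2.minAreaRect(cv2.findNonZero(m)))
bot.hand_in()"
```

```text
top0 ((22.542402267456055, 23.80388641357422), 18.92865562438965)
((30.346149444580078, 32.73076629638672), (30.33753776550293, 40.024024963378906), 19.653823852539062)
t13 ((22.143529891967773, 23.66705894470215), 18.734268188476562)
((30.346149444580078, 32.73076629638672), (30.33753776550293, 40.024024963378906), 19.653823852539062)
the job is handed in; nothing more can be done
```

The job is done and handed in at about 22 s, with the gripper open and well clear of everything.

- **Clamp:** I pushed the handle back with shut fingers until it fell open past its centre. The last pictures show it still fully open.
- **Hanger:** I lifted it out of the nest by its tab, tilted it 8° to match the rail and hooked it over at rail y of about -80 mm. Before opening the gripper, the wrist force showed the rail carrying most of the weight. The pull on the wrist had dropped from about 4 N to 1 N, and the tool stopped moving down. The hanger then rolled to the stop by itself.
- **Last checks:** The hanger rests against the stop, with no pixel change over the last second.
- **Bystanders:** The jar, heat sink, tray, brush, screwdriver and both green look-alikes showed no pixel change from the start. The image difference did flag two things:
  - **Tape roll (299 pixels):** I put this down to the arm's shadow. A circle fitted to the roll moved 0.4 pixel.
  - **Spare board (62 pixels, side view):** its outline in the top view is identical to the start.

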